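# Clamp a spice jar in the folding-crank jar vise

## Task

Hold the yellow-capped spice jar in the jar vise so that its cap can be unscrewed: stand the jar upright on the base between the jaws and let it go, swing the folded crank handle up until it clicks upright, and only then wind it clockwise until the jar has pushed the orange spring pad about halfway back, never right to its stop. Leave the crank handle standing up, and do not shove or tip the white-capped jars and the mug.

Things in the scene. Friction and masses are not known exactly. Their poses are not given: they have to be found in the camera images.
- vise: grey jar vise fixed to the worktop on 8 mm feet, 118 x 250 mm. Origin: underside of the base plate, 8 mm above the worktop, on the clamping line; y runs along the vise from the fixed jaw (-y end) to the gearbox (+y end), z up. Base plate: top at z 10 mm. Fixed jaw: 70 mm wide, y -86 to -102, top z 65. Gearbox with crank wheel: y 44 to 136, x -66 to 52, top z 68 mm
- jar_place (a point): point on the base plate's top (vise x 0, y -33, z 10 mm) midway between the open jaws, where the jar's underside belongs. The open gap between moving jaw and pad is 66 mm (along vise y); both faces are about 60 mm wide (x) and end at or below z 66 mm. Axes as the vise
- yellow_jar: spice jar with a mustard-yellow cap, 44 mm across, 100 mm tall, about 110 g, standing upright; origin at the centre of its underside, z up. The cap is the top 20 mm, fixed. Starts on one of three spots on the worktop. Mind the wall cabinet over the back of the worktop: its doors and handles begin about x 0.55 m, above z 0.45 m
- white_jar_1: bystander: spice jar with a white cap, 47 mm across, 98 mm tall; origin at the centre of its underside
- white_jar_2: bystander: spice jar with a white cap and a green label, 43 mm across, 100 mm tall; origin at the centre of its underside
- cream_mug: bystander: cream mug, 80 x 113 x 88 mm, behind the vise; origin at the centre of its underside
- crank_axis (a point): point on the vertical crank axis at the top face of the aluminium crank wheel (vise x 0, y 90, z 79 mm; the wheel is 104 mm in diameter, with a hub 5 mm high). Fixed to the vise, axes as the vise
- crank_hinge (a point): centre of the handle's hinge on the wheel: 42 mm from the crank axis, 24 mm above the wheel's top. Turns with the wheel: its x axis points outward from the crank axis, its y axis along the hinge pin, z up
- crank_grip (a point): where to pinch the handle: centre of its red ball knob (24 mm; pivots easily between fingers and spins freely on the handle), 66 mm from the hinge. The slimmer black collar (13 to 17 mm) spans 37 to 86 mm, a 10 mm steel tip ends at 104 mm. Folded, the handle lies level, 24 mm above the wheel, over its axis toward vise -x; upright, the knob is 66 mm straight above the hinge. x axis: tip to hinge
- handle (a joint): angle of the crank handle about its hinge (rad): 0 folded flat, 1.571 upright against its stop. Unlatched it falls back by its weight (under 1 N at the knob). A spring ball must be overridden from about 0.6 to 1.1 rad (some 6 N at the knob, which may creep 10 mm back in the pads); past it the handle snaps upright and is latched; an inward push of some 5 N would fold it again
- wheel (a joint): angle of the crank wheel (rad), 0 at the start with the handle in its fork, grows clockwise seen from above. Turning takes about 2 N at the grip; it stays where it is left. One turn advances the moving jaw by 18 mm
- jaw (a joint): travel of the moving jaw toward the pad (m): 0 open, up to 0.044; driven by the wheel, 2.865 mm per rad. The jaw slides the jar along the base until it meets the pad
- pad (a joint): how far the orange spring pad is pushed back toward the fixed jaw (m): 0 free, 0.012 against its stop. Preload 3 N, then 1.5 N per mm. Right when the jar is clamped: about 0.006
- pad_face (a point): centre of the orange pad's face (60 x 46 mm), 66 mm from the open moving jaw; moves toward vise -y with joint pad. Axes as the vise
- fork_top (a point): middle of the steel parking fork on the gearbox, at its top (vise x -54, y 90, z 111 mm): two 7 x 8 mm posts, 14 mm apart, reaching 8 mm above the folded handle's axis. The folded handle's tip lies between them, so the wheel cannot turn until the handle is lifted
Not all that is in view belongs to the job. Leave any black, pink or red look-alike of the yellow_jar alone.

How it is judged:
By the outcome, as a careful person would: the job done as asked, in the order asked, and still so for the second after the job is handed in, with the robot touching nothing.
It also fails if it takes over 67 s, if anything falls off the work surface, if the arm or the gripper's body presses on something with over 40 N, if the wrist force passes 120 N, or if a joint passes its speed limit or range.

## Robot

A 6-joint arm with a two-finger parallel gripper is mounted at the origin on a cart in front of the work surface, level with it; the furniture and walls round the work are solid. World frame = base frame: x ahead of the robot, y to its left, z up, the work surface at z = 0. Lengths are in m, angles in rad, forces in N, time in s.
With the tool pointing down it reaches from about 0.425 to 0.925 m from the base axis. Payload 12.5 kg.
Tool frame: the origin (TCP) lies on the centre line of the jaws, within the pads' length; the fingertips stand 25 mm ahead of it and the grasp point (between the pads) lies 6 mm ahead of it; z points along the fingers, y is the line along which they close (so a half turn about z gives the same grasp; the last joint's range is limited). The gripper opens to 85 mm and grips with 20 to 120 N. Pads are 22 mm wide; open, the fingers measure 114 mm over their backs; the gripper's body (76 mm by 85 mm) begins 54 mm behind the grasp point. The pads swing forward as they close: fully open they stand 13 mm farther back than shut.
Start: joints at [-1.252, 0.491, 1.559, -0, 1.092, -0.106], TCP at [0.258, -0.569, 0.256] pointing down, gripper open.
Joint ranges: [-3.1, 3.1], [-0.84, 2.19], [0.05, 2.79], [-1.13, 4.28], [0.06, 2.93], [-2.69, 2.69]. Speed limits (rad/s): [2.22, 2.22, 2.79, 3.14, 3.14, 3.14].

## Interface

Orientations are given as a unit quaternion [x, y, z, w].
In Python, from workcell import status, camera, get_calibration, job gives the robot as it stands. The module is installed in compiled form; this text tells all that it offers.
- The arm moves only by the tool send_rows, never from a script. Its arguments are lists of equal length, an entry for each row: "jaw": the finger opening in m, from 0 to 0.0854; "linear": the shift along the tool's x, y, z in m, a list of three; "spin": the turn about the tool's z in rad. In form: {"jaw": [jaw, ...], "linear": [[dx, dy, dz], ...], "spin": [spin, ...]}. A call has exactly 8 rows; each row is the pose to reach, as a shift and turn from the pose commanded when the call began, along the tool's axes at that moment; what a row does not reach only later rows make up. A row lasts 1/8 s, in which the tool goes at most 62.5 mm and 10.7 degrees, less where a joint would pass 70% of its speed; a pose out of reach is approached as far as the arm can. A call with a gripper value outside its range is refused whole. The fingers move at their own pace and stop on an object; "squeeze" is the grip in N (left out, the last holds). Time passes only in rows, so rows that repeat a pose let the fingers close, or fill a call up. It gives the time, the measured TCP pose, the force, the opening and the grip force at its end, in the units of the state.
- status.sense(): the state, without advancing time (a new reading comes with each control period).
- camera(name): name is "scene" or "top"; returns the picture (400x640x3 uint8, red, green, blue); there is no depth.
- get_calibration(name): a dict with "K" (3x3 intrinsics, pixels), "k1" (the pictures are not rectified: a ray, as slopes to the right and down, at radius r is drawn at 1 + k1 r^2 times it, then the intrinsics apply), "xyz" and "rotation" of the camera in the world. Camera axes: x right, y down, z forward; pixel columns grow to the right and rows downward; lengths in m; the calibration is good to about 2 mm. A picture is of the moment at which its call begins. get_calibration takes no time and is no camera call.
- job.finish_job(): hands the job in; it is judged then, once.
The state is a dict: "time_s": time; "joint_positions": joint angles; "dq": joint speeds; "joint_efforts": joint torques, N m; "eef_pos": TCP position; "tool_rot": TCP orientation; "ft_force": force on the tool from outside, world axes, zero at the start; "torque": the same for the moment, N m; "grip_width": opening from 0.0 (shut) to 1.0 (fully open); "gripper_force": force on a finger pad.
Only numpy, scipy, OpenCV 4.12 (cv2) and the standard library are available. Lean on these libraries where they do the work, as an engineer would, in place of code of your own. Each camera call takes 0.05 s, during which the arm holds its last target. There are 200 camera calls.

## Working session

There is one attempt and no reset: what is moved stays moved. The work goes in short steps, Python scripts to look and compute and a tool call to move; the robot and the scene stay as the last step left them, time stands still between calls to the robot, and variables do not carry over. Pictures are saved under pics/ and viewed, at most 10 in all, crops included, and the job is handed in when it is done.

Besides the shell and the picture viewer there is one more tool, called after "Request:" as a command line: name --pt "numbers of a row" for each row, then --argument value for the rest. send_rows: Moves the arm, as the interface text tells. Its arguments: {"type":"object","properties":{"jaw":{"type":"array","items":{"type":"number"}},"linear":{"type":"array","items":{"type":"array","items":{"type":"number"}}},"spin":{"type":"array","items":{"type":"number"}},"squeeze":{"type":"number"}},"required":["jaw","linear","spin"]}

```bash
mkdir -p pics
cat > h.py <<'E'
import numpy as np, cv2
from workcell import status, camera, get_calibration, job
from scipy.spatial.transform import Rotation as R
def rot(c):
    r=np.array(c["rotation"],float)
    return r if r.shape==(3,3) else R.from_quat(r).as_matrix()
def ray(name,u,v):
    c=get_calibration(name);k=c["k1"]
    K=np.array(c["K"]);d=cv2.undistortPoints(np.array([[[u,v]]],float),K,np.array([k,0,0,0.]))[0,0]
    return np.array(c["xyz"]),rot(c)@np.array([d[0],d[1],1])
def atz(name,u,v,z):
    o,d=ray(name,u,v);return o+d*(z-o[2])/d[2]
def proj(name,P):
    c=get_calibration(name);M=rot(c);P=np.atleast_2d(P).astype(float)
    q=(P-np.array(c["xyz"]))@M
    return cv2.projectPoints(q,np.zeros(3),np.zeros(3),np.array(c["K"]),np.array([c["k1"],0,0,0.]))[0][:,0]
def snap(name,fn,crop=None,s=1):
    im=camera(name)[:,:,::-1]
    if crop: a,b,c,d=crop; im=im[b:d,a:c]
    cv2.imwrite("pics/"+fn,cv2.resize(np.ascontiguousarray(im),None,fx=s,fy=s,interpolation=cv2.INTER_CUBIC))
E
python3 - <<'E'
from h import *
for n in("scene","top"): print(get_calibration(n)); snap(n,n+"0.png",s=1.25)
s=status.sense();print(s)
E
```

```text
{'K': array([[422.12791542,   0.        , 317.47521553],
       [  0.        , 422.12791542, 192.68483745],
       [  0.        ,   0.        ,   1.        ]]), 'k1': -0.07835340498477339, 'xyz': array([-0.31762123, -0.56259043,  0.73613367]), 'rotation': array([ 0.7728773 , -0.42082341,  0.23855616, -0.41068151])}
{'K': array([[429.94320633,   0.        , 324.44952057],
       [  0.        , 429.94320633, 202.22069826],
       [  0.        ,   0.        ,   1.        ]]), 'k1': -0.07550236334187774, 'xyz': array([ 0.29259267, -0.03987587,  1.34782398]), 'rotation': array([-0.70245232,  0.70746136, -0.06210758,  0.0469235 ])}
{'time_s': 0.1, 'joint_positions': array([-1.25159495e+00,  4.91517921e-01,  1.55942493e+00, -3.53969425e-05,
        1.09170325e+00, -1.05615488e-01]), 'dq': array([ 0.00052206, -0.00170223, -0.00064311, -0.0010191 , -0.00171552,
        0.0003002 ]), 'joint_efforts': array([ 2.98694162e-03, -6.19450235e+01, -2.62026125e+01, -6.95256767e-05,
        2.87264564e-03,  5.82718258e-06]), 'eef_pos': array([ 0.25754133, -0.56926206,  0.25576204]), 'tool_rot': array([ 9.77524159e-01,  2.10822770e-01, -7.17554647e-05, -5.22047848e-04]), 'ft_force': array([ 0.37133925, -0.6609864 , -0.50342199]), 'torque': array([ 0.01493507,  0.04153861, -0.00970864]), 'gripper_force': 0.0, 'grip_width': 0.9997956589092056}
```

View pics/scene0.png

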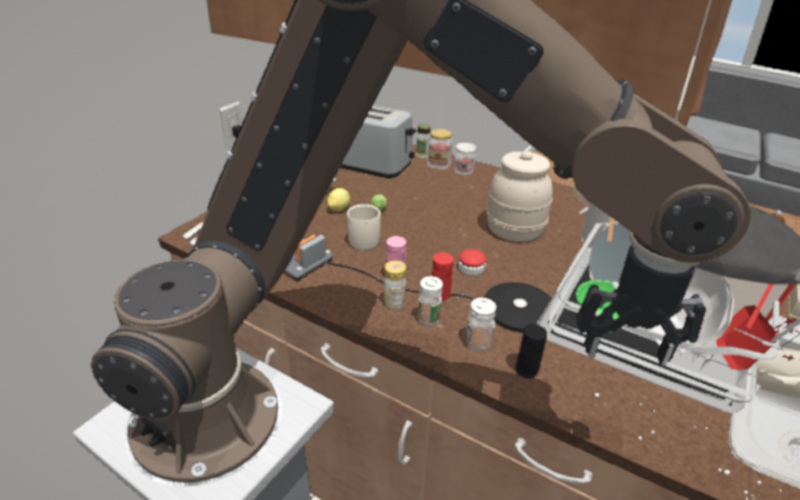

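View pics/top0.png

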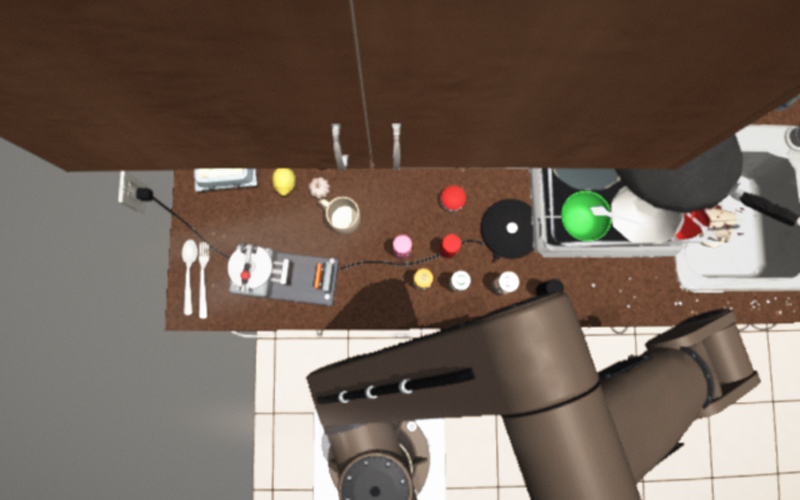

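Candidates for the yellow jar (scene, 800-wide view): the mustard-capped jar (395,285) [top view (424,278)], the back-shelf jar with an orange-yellow lid (441,148), pink (396,250), red (442,275), black (530,352), and the white jars (430,300) and (481,325). I choose (395,285). Next I check it in a close crop, together with the vise in the top camera.

Run:
```python
from h import *
a=camera("top")[:,:,::-1]; b=camera("scene")[:,:,::-1]
A=cv2.resize(np.ascontiguousarray(a[180:270,170:310]),None,fx=5.7,fy=5.7,interpolation=cv2.INTER_CUBIC)
cv2.imwrite("pics/vise.png",A); print(A.shape)
B=cv2.resize(np.ascontiguousarray(b[90:290,230:410]),None,fx=3,fy=3,interpolation=cv2.INTER_CUBIC)
C=cv2.resize(np.ascontiguousarray(a[180:240,310:430]),None,fx=2,fy=2,interpolation=cv2.INTER_CUBIC)
B=np.pad(B,((0,0),(0,245),(0,0)));B[:C.shape[0],545:785]=C
cv2.imwrite("pics/jar.png",B);print(B.shape)
```

```text
(513, 798, 3)
(600, 785, 3)
```

View pics/vise.png

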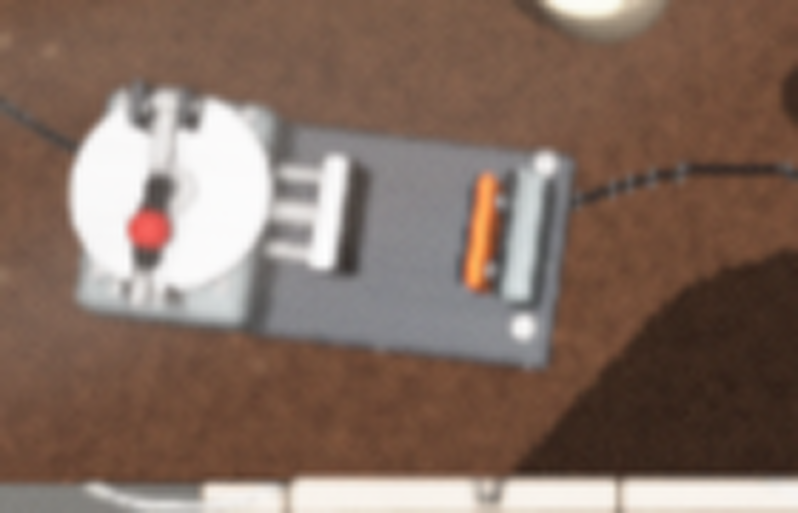

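View pics/jar.png

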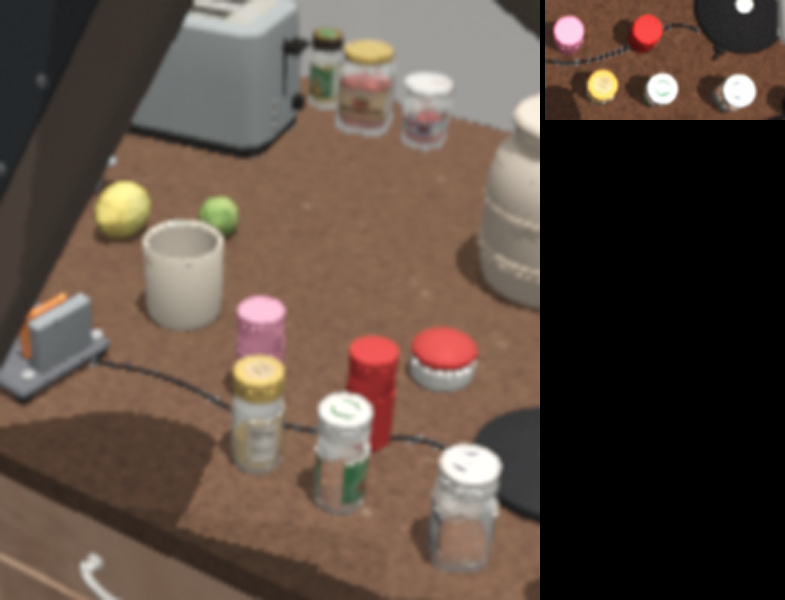

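Run:
```python
from h import *
from scipy.optimize import least_squares
px=np.array([[547,365],[574,158],[170,193],[148,229],[150,72+20]])/5.7+[170,180]-0.4
V=np.array([[-66,-114,10],[52,-114,10],[0,90,82],[-24,90,103],[42,90,103]])/1e3
px=px[:4];V=V[:4]
def W(p,V): 
    c,s=np.cos(p[2]),np.sin(p[2]);return np.c_[p[0]+c*V[:,0]-s*V[:,1],p[1]+s*V[:,0]+c*V[:,1],V[:,2]+.008]
r=least_squares(lambda p:(proj("top",W(p,V))-px).ravel(),[.55,.2,0])
print(r.x,r.fun.reshape(-1,2)*5.7)
q=W(r.x,np.array([[0,-33,10],[0,90,79],[42,90,103],[-24,90,103],[42,90,169]])/1e3);print(q.round(4))
print(atz("top",602/2-272.5+310,84/2+180,.1), "yellow top")
u=230+np.array([258,258]) /1; 
print("yellow scene cap", atz("scene",230+258/3,90+368/3,.1),"bottom",atz("scene",230+257/3,90+460/3,0))
print("white2",atz("top",661/2-272.5+310,89/2+180,.1),"white1",atz("top",739/2-272.5+310,91/2+180,.098),"pink",atz("top",569/2-272.5+310,33/2+180,.1))
print("mug",atz("top",343/1.25,213/1.25,.088))
s=status.sense();print(R.from_quat(s["tool_rot"]).as_matrix().round(3))
```

```text
[ 0.44783742  0.21584473 -0.11875805] [[ 5.08053147  4.48129878]
 [ 5.9452217  -3.13686528]
 [-7.12245356 -3.44205937]
 [-3.37849609  1.75950613]]
[[0.4439 0.1831 0.018 ]
 [0.4585 0.3052 0.087 ]
 [0.5002 0.3002 0.111 ]
 [0.4347 0.3081 0.111 ]
 [0.5002 0.3002 0.177 ]]
[ 0.4280029  -0.10812932  0.1       ] yellow top
yellow scene cap [ 0.42932274 -0.10601999  0.1       ] bottom [ 0.42778859 -0.10843229  0.        ]
white2 [ 0.42005968 -0.19437577  0.1       ] white1 [ 0.41642313 -0.30968431  0.098     ] pink [ 0.50375233 -0.06054361  0.1       ]
mug [0.58589082 0.08134635 0.088     ]
[[ 0.911  0.412 -0.   ]
 [ 0.412 -0.911  0.001]
 [ 0.    -0.001 -1.   ]]
```

Run:
```python
from h import *
from scipy.optimize import least_squares
px=np.array([[170,193],[148,229],[341,213],[473,230],[509,235],[339,157],[330,270],[486,172],[466,290]])/5.7+[170,180]-0.4
V=np.array([[0,90,79],[-24,90,105],[0,0,64],[0,-66,60],[0,-86,65],[30,7,64],[-30,7,64],[30,-71,60],[-30,-71,60]])/1e3
def W(p,V): 
    c,s=np.cos(p[2]),np.sin(p[2]);return np.c_[p[0]+c*V[:,0]-s*V[:,1],p[1]+s*V[:,0]+c*V[:,1],V[:,2]+.008]
r=least_squares(lambda p:(proj("top",W(p,V))-px).ravel(),[.55,.2,0])
print(r.x,(r.fun.reshape(-1,2)*5.7).round(1))
q=W(r.x,np.array([[0,-33,10],[0,90,79],[42,90,103],[-24,90,103],[42,90,169]])/1e3);print(q.round(4))
s=status.sense();M=R.from_quat(s["tool_rot"]).as_matrix()
print("to above jar",M.T@(np.array([.4285,-.1075,.2])-s["eef_pos"]))
```

```text
[ 0.44719788  0.21382607 -0.12247996] [[-1.7 -2.1]
 [-0.6  1.9]
 [ 3.9  1.5]
 [-2.3  0.1]
 [-1.8 -1.6]
 [ 1.1 -0.3]
 [-6.7 -0.3]
 [ 1.9  2.9]
 [ 6.2 -2.2]]
[[0.4432 0.1811 0.018 ]
 [0.4582 0.3032 0.087 ]
 [0.4999 0.298  0.111 ]
 [0.4344 0.3061 0.111 ]
 [0.4999 0.298  0.177 ]]
to above jar [ 0.3460803  -0.35032128  0.05621196]
```

Request:
send_rows --jaw '[0.075, 0.075, 0.075, 0.075, 0.075, 0.075, 0.075, 0.075]' --pt "0.043 -0.044 0" --pt "0.086 -0.088 0" --pt "0.13 -0.131 0" --pt "0.173 -0.175 0" --pt "0.216 -0.219 0" --pt "0.26 -0.263 0" --pt "0.303 -0.307 0.02" --pt "0.346 -0.35 0.04" --spin '[-0.145, -0.29, -0.435, -0.58, -0.725, -0.87, -1.015, -1.146]' --squeeze 40

```text
time_s: 1.2
eef_pos: [0.4278, -0.1095, 0.2173]
tool_rot: [0.706, 0.709, 0.0, 0.001]
ft_force: [1.2, -0.7, -0.1]
grip_width: 0.874
gripper_force: 0.0
```

Request:
send_rows --jaw '[0.075, 0.075, 0.075, 0.075, 0.075, 0.075, 0.075, 0.075]' --pt "0 0 0" --pt "0 0 0" --pt "0 0 0" --pt "0 0 0" --pt "0 0 0" --pt "0 0 0" --pt "0 0 0" --pt "0 0 0" --spin '[0, 0, 0, 0, 0, 0, 0, 0]'

```text
time_s: 2.2
eef_pos: [0.4274, -0.1113, 0.2175]
tool_rot: [0.707, 0.707, -0.0, 0.0]
ft_force: [-0.1, 0.0, -0.7]
grip_width: 0.876
gripper_force: 0.0
```

Request:
send_rows --jaw '[0.075, 0.075, 0.075, 0.075, 0.075, 0.075, 0.04, 0.036]' --pt "0.004 0.001 0.02" --pt "0.004 0.001 0.06" --pt "0.004 0.001 0.1" --pt "0.004 0.001 0.13" --pt "0.004 0.001 0.143" --pt "0.004 0.001 0.143" --pt "0.004 0.001 0.143" --pt "0.004 0.001 0.143" --spin '[0, 0, 0, 0, 0, 0, 0, 0]'

```text
time_s: 3.2
eef_pos: [0.4288, -0.1074, 0.0755]
tool_rot: [0.707, 0.707, 0.0, 0.001]
ft_force: [-1.0, 0.1, 13.3]
grip_width: 0.489
gripper_force: 38.7
```

Request:
send_rows --jaw '[0.036, 0.036, 0.036, 0.036, 0.036, 0.036, 0.036, 0.036]' --pt "0 0 0" --pt "0 0 0" --pt "0 0 0" --pt "0 0 0" --pt "0 0 0" --pt "0 0 -0.01" --pt "0 0 -0.04" --pt "0 0 -0.08" --spin '[0, 0, 0, 0, 0, 0, 0, 0]'

```text
time_s: 4.2
eef_pos: [0.428, -0.1071, 0.1557]
tool_rot: [0.707, 0.707, -0.0, -0.0]
ft_force: [0.2, 0.5, -0.9]
grip_width: 0.496
gripper_force: 40.8
```

Request:
send_rows --jaw '[0.036, 0.036, 0.036, 0.036, 0.036, 0.036, 0.036, 0.036]' --pt "0.02 0.001 -0.02" --pt "0.065 0.003 -0.03" --pt "0.115 0.006 -0.03" --pt "0.165 0.009 -0.03" --pt "0.215 0.012 -0.03" --pt "0.26 0.014 -0.03" --pt "0.28 0.015 -0.03" --pt "0.288 0.015 -0.03" --spin '[0.015, 0.03, 0.045, 0.06, 0.08, 0.1, 0.12, 0.122]'

```text
time_s: 5.2
eef_pos: [0.4431, 0.1817, 0.1851]
tool_rot: [0.748, 0.663, 0.0, 0.0]
ft_force: [-0.2, 0.2, -0.8]
grip_width: 0.488
gripper_force: 40.9
```

Run:
```python
from h import *
b=camera("scene")[:,:,::-1]; a=camera("top")[:,:,::-1]
B=cv2.resize(np.ascontiguousarray(b[130:280,160:360]),None,fx=4,fy=4,interpolation=cv2.INTER_CUBIC)
cv2.imwrite("pics/over.png",B);cv2.imwrite("pics/over_t.png",a[150:300,150:350])
s=status.sense();print(s["eef_pos"],s["grip_width"])
```

```text
[0.44319646 0.18091038 0.18485036] 0.4903499793284059
```

View pics/over.png

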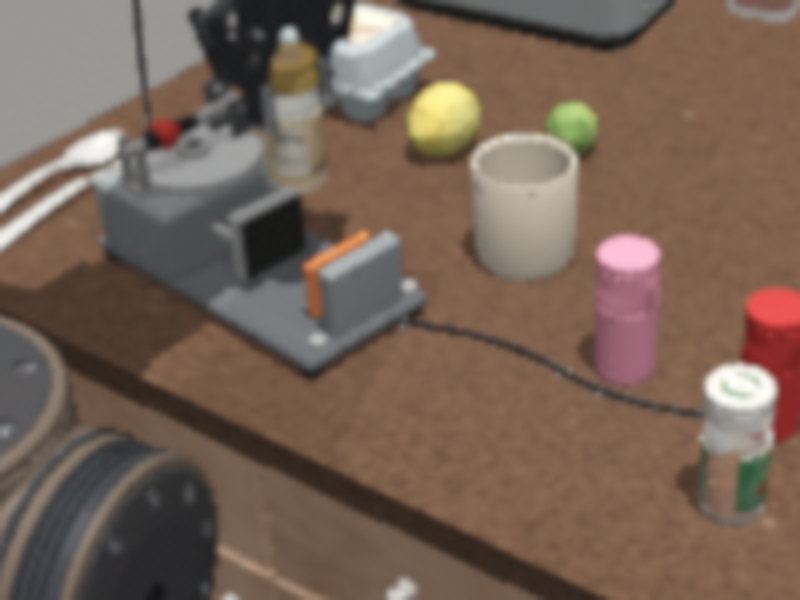

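The scene view shows the jar held upright at (297,115). The vise is clear: plate corners (313,368) and (428,293), knob (165,131). I check the vise fit with this view.

```bash
cat >> h.py <<'E'
def W(p,V):
    c,s=np.cos(p[2]),np.sin(p[2]);V=np.atleast_2d(V);return np.c_[p[0]+c*V[:,0]-s*V[:,1],p[1]+s*V[:,0]+c*V[:,1],V[:,2]+.008]
E
python3 - <<'E'
from h import *
p=[.4472,.2138,-.1225]
V=np.array([[-66,-114,10],[52,-114,10],[-24,90,103],[35,-102,65],[-35,-102,65],[30,0,64],[-30,0,64]])/1e3
px=np.array([[313,368],[428,293],[165,131],[403,238],[324,277],[303,195],[238,237]])/4.
for dp in([0,0,0],):
    print((((proj("scene",W(np.add(p,dp),V))-[160,130])-px)*4).round(0))
from scipy.optimize import least_squares
r=least_squares(lambda q:(proj("scene",W(q,V))-[160,130]-px+.4).ravel(),p);print(r.x,(r.fun.reshape(-1,2)*4).round(0))
for q in(p,r.x):print(W(q,np.array([[0,-33,10],[0,90,79],[-24,90,103]])/1e3))
# jar held: scene cap centre & bottom vs prediction
e=status.sense()["eef_pos"];print((proj("scene",[[e[0],e[1],e[2]-.0755],[e[0],e[1],e[2]+.0245]])-[160,130])*4)
E
```

```text
[[  2.  -1.]
 [  6.   2.]
 [ -2.   3.]
 [ -1.  -2.]
 [  6.   0.]
 [ -1.  -4.]
 [  2. -13.]]
[ 0.44586241  0.21543856 -0.13093815] [[ -2.   1.]
 [  4.   4.]
 [ -2.   4.]
 [ -3.   0.]
 [  3.   2.]
 [ -2.  -2.]
 [  1. -12.]]
[[0.4431676  0.18104729 0.018     ]
 [0.45819745 0.30312556 0.087     ]
 [0.4343773  0.30605822 0.111     ]]
[[0.44155379 0.18272104 0.018     ]
 [0.4576132  0.30466814 0.087     ]
 [0.43381864 0.30780169 0.111     ]]
[[297.45303769 179.17255077]
 [285.42686919  54.27422277]]
```

Request:
send_rows --jaw '[0.036, 0.036, 0.036, 0.036, 0.036, 0.036, 0.036, 0.036]' --pt "0.001 0 0.015" --pt "0.001 0 0.04" --pt "0.001 0 0.065" --pt "0.001 0 0.08" --pt "0.001 0 0.087" --pt "0.001 0 0.09" --pt "0.001 0 0.091" --pt "0.001 0 0.091" --spin '[0.004, 0.004, 0.004, 0.004, 0.004, 0.004, 0.004, 0.004]'

```text
time_s: 6.3
eef_pos: [0.4436, 0.1817, 0.0938]
tool_rot: [0.75, 0.661, 0.0, 0.0]
ft_force: [-0.1, 0.4, -0.9]
grip_width: 0.492
gripper_force: 40.9
```

Request:
send_rows --jaw '[0.036, 0.036, 0.036, 0.036, 0.036, 0.036, 0.036, 0.036]' --pt "0 0 0.0005" --pt "0 0 0.001" --pt "0 0 0.0015" --pt "0 0 0.002" --pt "0 0 0.002" --pt "0 0 0.002" --pt "0 0 0.002" --pt "0 0 0.002" --spin '[0, 0, 0, 0, 0, 0, 0, 0]'

```text
time_s: 7.3
eef_pos: [0.4438, 0.1819, 0.0934]
tool_rot: [0.75, 0.661, 0.001, 0.001]
ft_force: [-4.4, -1.8, 29.3]
grip_width: 0.495
gripper_force: 43.5
```

Request:
send_rows --jaw '[0.036, 0.036, 0.05, 0.065, 0.07, 0.07, 0.07, 0.07]' --pt "0 0 -0.0015" --pt "0 0 -0.0015" --pt "0 0 -0.0015" --pt "0 0 -0.0015" --pt "0 0 -0.0015" --pt "0 0 -0.01" --pt "0 0 -0.04" --pt "0 0 -0.09" --spin '[0, 0, 0, 0, 0, 0, 0, 0]'

```text
time_s: 8.3
eef_pos: [0.443, 0.1816, 0.1819]
tool_rot: [0.75, 0.661, -0.001, -0.001]
ft_force: [0.6, -0.3, 0.1]
grip_width: 0.82
gripper_force: 0.0
```

Request:
send_rows --jaw '[0.06, 0.05, 0.05, 0.05, 0.05, 0.05, 0.05, 0.05]' --pt "0 0 -0.03" --pt "0.015 -0.003 -0.04" --pt "0.035 -0.007 -0.04" --pt "0.055 -0.012 -0.04" --pt "0.08 -0.017 -0.04" --pt "0.1 -0.021 -0.04" --pt "0.115 -0.024 -0.04" --pt "0.123 -0.026 -0.04" --spin '[-0.18, -0.36, -0.54, -0.72, -0.9, -1.08, -1.26, -1.44]'

```text
time_s: 9.3
eef_pos: [0.4329, 0.3077, 0.2219]
tool_rot: [0.125, 0.992, 0.0, 0.0]
ft_force: [-0.6, 0.1, 0.1]
grip_width: 0.584
gripper_force: 0.0
```

Run:
```python
from h import *
b=camera("scene")[:,:,::-1]; a=camera("top")[:,:,::-1]
B=cv2.resize(np.ascontiguousarray(b[130:230,160:290]),None,fx=5,fy=5,interpolation=cv2.INTER_CUBIC)
cv2.imwrite("pics/placed.png",B)
s=status.sense();print(s["eef_pos"],s["grip_width"]);M=R.from_quat(s["tool_rot"]).as_matrix();print(M[:,0],M.T@(np.array([.434,.307,.14])-s["eef_pos"]))
```

```text
[0.43291146 0.30755846 0.22184076] 0.5890927641185121
[-9.67967110e-01  2.51076922e-01 -2.32652500e-04] [-0.00117485 -0.00028087  0.08184099]
```

View pics/placed.png

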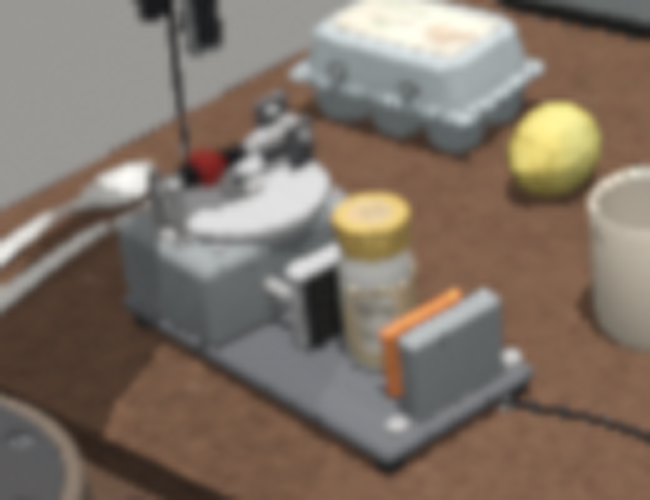

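Request:
send_rows --jaw '[0.045, 0.045, 0.045, 0.045, 0.045, 0.045, 0.045, 0.03]' --pt "-0.001 0 0.01" --pt "-0.001 0 0.03" --pt "-0.001 0 0.055" --pt "-0.001 0 0.08" --pt "-0.001 0 0.094" --pt "-0.001 0 0.1" --pt "-0.001 0 0.102" --pt "-0.001 0 0.102" --spin '[-0.128, -0.128, -0.128, -0.128, -0.128, -0.128, -0.128, -0.128]' --squeeze 50

```text
time_s: 10.4
eef_pos: [0.4343, 0.3069, 0.1199]
tool_rot: [0.065, 0.998, 0.0, 0.0]
ft_force: [-0.5, 0.1, 0.0]
grip_width: 0.355
gripper_force: 0.0
```

Request:
send_rows --jaw '[0.025, 0.02, 0.015, 0.015, 0.015, 0.015, 0.015, 0.015]' --pt "0 0 0" --pt "0 0 0" --pt "0 0 0" --pt "0 0 0" --pt "0 0 0" --pt "0 0 0" --pt "0 0 0" --pt "0 0 0" --spin '[0, 0, 0, 0, 0, 0, 0, 0]'

```text
time_s: 11.4
eef_pos: [0.4342, 0.3068, 0.1196]
tool_rot: [0.064, 0.998, 0.0, 0.0]
ft_force: [0.2, -1.4, 5.8]
grip_width: 0.245
gripper_force: 48.8
```

Request:
send_rows --jaw '[0.015, 0.015, 0.015, 0.015, 0.015, 0.015, 0.015, 0.015]' --pt "-0.0003 0 -0.0066" --pt "-0.0013 0 -0.0131" --pt "-0.0029 0 -0.0195" --pt "-0.0066 0 -0.0287" --pt "-0.0115 0 -0.0373" --pt "-0.0177 0 -0.045" --pt "-0.025 0 -0.0517" --pt "-0.0332 0 -0.0573" --spin '[0, 0, 0, 0, 0, 0, 0, 0]'

```text
time_s: 12.4
eef_pos: [0.4668, 0.3022, 0.1767]
tool_rot: [0.064, 0.998, -0.0, -0.001]
ft_force: [-3.9, -0.4, -12.1]
grip_width: 0.245
gripper_force: 49.3
```

Request:
send_rows --jaw '[0.015, 0.015, 0.015, 0.015, 0.015, 0.015, 0.015, 0.015]' --pt "-0.0089 0 -0.0042" --pt "-0.0183 0 -0.0071" --pt "-0.0281 0 -0.0085" --pt "-0.0328 0 -0.0087" --pt "-0.037 0 -0.0087" --pt "-0.039 0 -0.0087" --pt "-0.039 0 -0.0087" --pt "-0.039 0 -0.0087" --spin '[0, 0, 0, 0, 0, 0, 0, 0]'

```text
time_s: 13.4
eef_pos: [0.5056, 0.2976, 0.1854]
tool_rot: [0.064, 0.998, 0.0, 0.0]
ft_force: [-2.7, 2.7, 1.1]
grip_width: 0.245
gripper_force: 51.9
```

Run:
```python
from h import *
b=camera("scene")[:,:,::-1]
B=cv2.resize(np.ascontiguousarray(b[110:230,150:280]),None,fx=5,fy=5,interpolation=cv2.INTER_CUBIC)
cv2.imwrite("pics/lift.png",B)
s=status.sense();print(s["eef_pos"],s["grip_width"]*85.4,s["ft_force"],(proj("scene",W([.4466,.2146,-.126],[.042,.09,.169]))-[150,110])*5)
```

```text
[0.50561505 0.29760395 0.18542387] 21.23437548563836 [-3.73884999  2.72372117  0.05270936] [[327.84334881 131.50173766]]
```

View pics/lift.png

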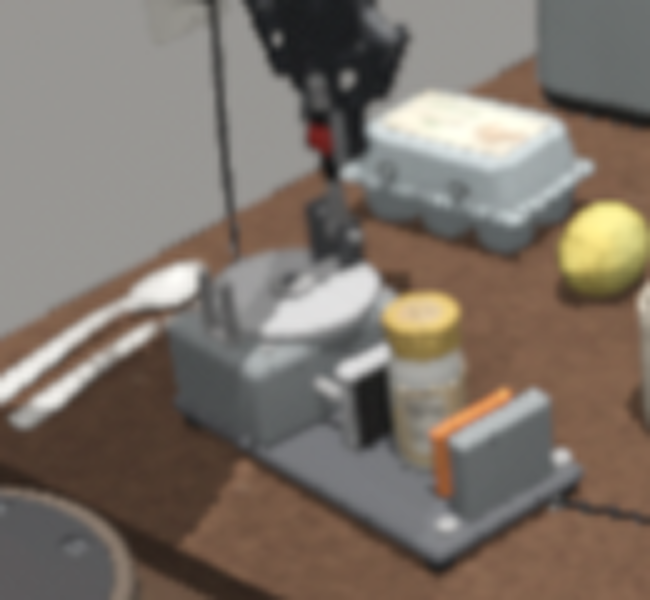

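The handle stands upright with its knob at (320,138), and the jar is upright. Next I open slightly to cage the knob, tool y tangential, and start winding.

Request:
send_rows --jaw '[0.03, 0.03, 0.03, 0.03, 0.03, 0.03, 0.03, 0.03]' --pt "0 0 0" --pt "0 0 0" --pt "0.003 0 0" --pt "0.006 0 0" --pt "0.0065 -0.0063 0" --pt "0.0079 -0.0124 0" --pt "0.0102 -0.0183 0" --pt "0.0133 -0.0237 0" --spin '[0, 0, 0, 0, 0.15, 0.3, 0.45, 0.6]'

```text
time_s: 14.45
eef_pos: [0.4896, 0.2758, 0.1856]
tool_rot: [0.359, 0.933, 0.0, 0.0]
ft_force: [2.0, 1.2, 0.1]
grip_width: 0.352
gripper_force: 1.2
```

```bash
cat > chk.py <<'E'
from h import *
s=status.sense();e=s["eef_pos"];M=R.from_quat(s["tool_rot"]).as_matrix()
p=[.4466,.2146,-.126];ax=W(p,[0,.09,.079])[0]
d=e[:2]-ax[:2];c,sn=np.cos(p[2]),np.sin(p[2]);v=np.array([c*d[0]+sn*d[1],-sn*d[0]+c*d[1]])
print("t",s["time_s"],"z",e[2],"rad",np.hypot(*v),"w",np.arctan2(-v[1],v[0])%(2*np.pi),"psi",np.arctan2(M[1,0],M[0,0]),"q6",s["joint_positions"][5],"F",s["ft_force"],"grip",s["grip_width"]*85.4,s["gripper_force"])
E
python3 - <<'E'
exec(open("chk.py").read())
b=camera("scene")[:,:,::-1]
cv2.imwrite("pics/w06.png",cv2.resize(np.ascontiguousarray(b[110:230,150:280]),None,fx=5,fy=5,interpolation=cv2.INTER_CUBIC))
E
```

```text
t 14.45 z 0.18556704173787436 rad 0.04232034954004642 w 0.5992320664473789 psi 2.4078679451632574 q6 -0.4416457440118077 F [2.01456006 1.20204912 0.08410661] grip 30.091994562710646 1.2087426334619522
```

View pics/w06.png

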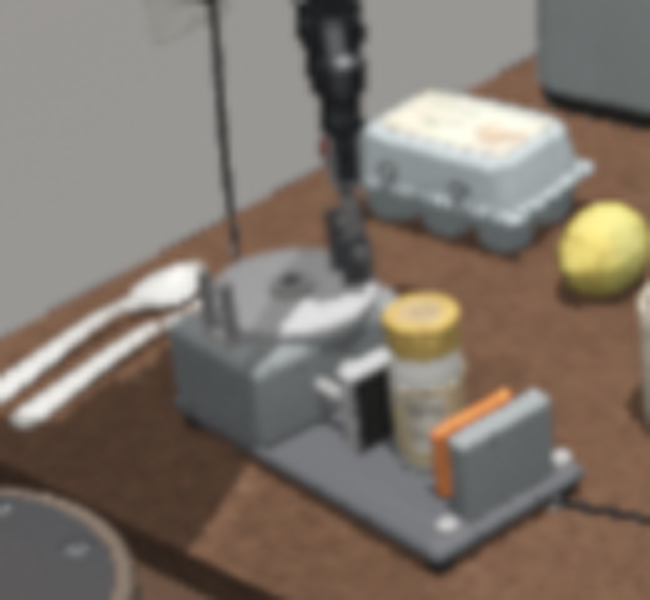

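The wheel is turning with about 2.3 N of tangential force, and the handle and its hinge at (345,230) are upright. I carry on winding.

Request:
send_rows --jaw '[0.03, 0.03, 0.03, 0.03, 0.03, 0.03, 0.03, 0.03]' --pt "0.0007 -0.0075 0" --pt "0.0027 -0.0148 0" --pt "0.006 -0.0216 0" --pt "0.0104 -0.0277 0" --pt "0.0159 -0.0329 0" --pt "0.0222 -0.037 0" --pt "0.0292 -0.04 0" --pt "0.0365 -0.0416 0" --spin '[0.18, 0.36, 0.54, 0.72, 0.9, 1.08, 1.26, 1.44]'

```text
time_s: 15.5
eef_pos: [0.4347, 0.269, 0.1856]
tool_rot: [0.885, 0.466, 0.0, 0.0]
ft_force: [1.9, -1.1, 0.1]
grip_width: 0.352
gripper_force: 1.2
```

Request:
send_rows --jaw '[0.03, 0.03, 0.03, 0.03, 0.03, 0.03, 0.03, 0.03]' --pt "0.0007 -0.0075 0" --pt "0.0027 -0.0148 0" --pt "0.006 -0.0216 0" --pt "0.0104 -0.0277 0" --pt "0.0159 -0.0329 0" --pt "0.0222 -0.037 0" --pt "0.0222 -0.037 0" --pt "0.0222 -0.037 0" --spin '[0.18, 0.36, 0.54, 0.72, 0.9, 1.08, 1.08, 1.08]'

```text
time_s: 16.5
eef_pos: [0.4164, 0.3081, 0.1854]
tool_rot: [0.999, -0.051, -0.0, 0.0]
ft_force: [-0.3, 1.4, -0.3]
grip_width: 0.347
gripper_force: 0.0
```

```bash
python3 chk.py
```

```text
t 16.5 z 0.18537511701307238 rad 0.041731561299750086 w 3.1155500144580164 psi -0.10205925004541935 q6 2.182339008653629 F [-0.34495768  1.36671557 -0.27831602] grip 29.648751684593933 0.0
```

Request:
send_rows --jaw '[0.055, 0.055, 0.055, 0.055, 0.055, 0.055, 0.055, 0.055]' --pt "0 0.002 0" --pt "0 0.003 0" --pt "0 0.003 0" --pt "0 0.003 0" --pt "0 0.003 0" --pt "0 0.003 0" --pt "0 0.003 0" --pt "0 0.003 0" --spin '[0, -0.18, -0.36, -0.54, -0.72, -0.9, -1.08, -1.26]'

```text
time_s: 17.5
eef_pos: [0.4162, 0.3049, 0.1854]
tool_rot: [0.836, 0.548, -0.0, 0.0]
ft_force: [-0.1, 0.8, 0.7]
grip_width: 0.646
gripper_force: 0.0
```

Request:
send_rows --jaw '[0.055, 0.055, 0.055, 0.055, 0.055, 0.055, 0.055, 0.055]' --pt "0 0 0" --pt "0 0 0" --pt "0 0 0" --pt "0 0 0" --pt "0 0 0" --pt "0 0 0" --pt "0 0 0" --pt "0 0 0" --spin '[-0.18, -0.36, -0.54, -0.72, -0.9, -1.08, -1.26, -1.44]'

```text
time_s: 18.5
eef_pos: [0.4162, 0.3049, 0.1854]
tool_rot: [0.267, 0.964, -0.0, 0.0]
ft_force: [0.3, 0.9, -0.9]
grip_width: 0.646
gripper_force: 0.0
```

Request:
send_rows --jaw '[0.055, 0.055, 0.03, 0.03, 0.03, 0.03, 0.03, 0.03]' --pt "0 0 0" --pt "0 0 0" --pt "0 0 0" --pt "0 0 0" --pt "0 0 0" --pt "0 0 0" --pt "0 0 0" --pt "0 0 0" --spin '[-0.18, -0.36, -0.44, -0.44, -0.44, -0.44, -0.44, -0.44]'

```text
time_s: 19.5
eef_pos: [0.4162, 0.3052, 0.1854]
tool_rot: [0.054, 0.999, -0.0, 0.0]
ft_force: [-0.4, -0.3, 0.2]
grip_width: 0.35
gripper_force: 0.0
```

```bash
python3 chk.py
```

```text
t 19.5 z 0.18540489235016078 rad 0.04177050113911736 w 3.0464406554581975 psi 3.0326625921772403 q6 -0.9570498215784169 F [-0.43105083 -0.29808556  0.23071789] grip 29.92370829232671 0.0
```

Request:
send_rows --jaw '[0.03, 0.03, 0.03, 0.03, 0.03, 0.03, 0.03, 0.03]' --pt "-0.0001 0.0075 0" --pt "-0.0015 0.015 0" --pt "-0.0043 0.022 0" --pt "-0.0082 0.0284 0" --pt "-0.0132 0.0341 0" --pt "-0.0192 0.0387 0" --pt "-0.0259 0.0422 0" --pt "-0.0331 0.0444 0" --spin '[0.17, 0.34, 0.51, 0.68, 0.85, 1.02, 1.19, 1.36]'

```text
time_s: 20.5
eef_pos: [0.4536, 0.3457, 0.1853]
tool_rot: [0.672, 0.74, -0.001, -0.0]
ft_force: [-2.5, -0.8, 1.7]
grip_width: 0.349
gripper_force: 1.3
```

Request:
send_rows --jaw '[0.03, 0.03, 0.03, 0.03, 0.03, 0.03, 0.03, 0.03]' --pt "-0.0007 0.0075 0" --pt "-0.0027 0.0148 0" --pt "-0.006 0.0216 0" --pt "-0.0104 0.0277 0" --pt "-0.0159 0.0329 0" --pt "-0.0222 0.037 0" --pt "-0.0292 0.04 0" --pt "-0.0365 0.0416 0" --spin '[0.18, 0.36, 0.54, 0.72, 0.9, 1.08, 1.26, 1.44]'

```text
time_s: 21.5
eef_pos: [0.499, 0.3138, 0.1853]
tool_rot: [0.994, 0.113, -0.0, -0.0]
ft_force: [-0.7, 2.2, -0.9]
grip_width: 0.351
gripper_force: 1.3
```

```bash
python3 chk.py
```

```text
t 21.5 z 0.18530702006691482 rad 0.042252824375881445 w 5.921287771803507 psi 0.22670228964802353 q6 1.7928723846568018 F [-0.72791582  2.22120352 -0.92449303] grip 29.99109551408406 1.3308729976415634
```

Request:
send_rows --jaw '[0.03, 0.03, 0.03, 0.03, 0.03, 0.03, 0.055, 0.055]' --pt "-0.0007 0.0075 0" --pt "-0.0027 0.0148 0" --pt "-0.006 0.0216 0" --pt "-0.0104 0.0277 0" --pt "-0.0104 0.0277 0" --pt "-0.0104 0.0277 0" --pt "-0.0104 0.0277 0" --pt "-0.0104 0.0277 0" --spin '[0.18, 0.36, 0.54, 0.72, 0.72, 0.72, 0.72, 0.72]'

```text
time_s: 22.5
eef_pos: [0.4953, 0.2844, 0.1854]
tool_rot: [0.971, -0.241, 0.0, 0.0]
ft_force: [-0.6, -0.2, 0.8]
grip_width: 0.644
gripper_force: 0.0
```

Request:
send_rows --jaw '[0.055, 0.055, 0.055, 0.055, 0.055, 0.055, 0.055, 0.055]' --pt "0 -0.002 0" --pt "0 -0.003 0" --pt "0 -0.003 0" --pt "0 -0.003 0" --pt "0 -0.003 0" --pt "0 -0.003 0" --pt "0 -0.003 0" --pt "0 -0.003 0" --spin '[-0.18, -0.36, -0.54, -0.72, -0.9, -1.08, -1.26, -1.44]'

```text
time_s: 23.5
eef_pos: [0.4967, 0.287, 0.1854]
tool_rot: [0.887, 0.462, -0.0, 0.0]
ft_force: [0.2, 0.5, 0.2]
grip_width: 0.644
gripper_force: 0.0
```

Request:
send_rows --jaw '[0.055, 0.055, 0.055, 0.055, 0.055, 0.055, 0.055, 0.055]' --pt "0 0 0" --pt "0 0 0" --pt "0 0 0" --pt "0 0 0" --pt "0 0 0" --pt "0 0 0" --pt "0 0 0" --pt "0 0 0" --spin '[-0.18, -0.36, -0.54, -0.72, -0.9, -1.08, -1.26, -1.44]'

```text
time_s: 24.5
eef_pos: [0.4966, 0.287, 0.1854]
tool_rot: [0.363, 0.932, -0.0, -0.0]
ft_force: [-0.8, 0.6, 0.2]
grip_width: 0.644
gripper_force: 0.0
```

Request:
send_rows --jaw '[0.055, 0.055, 0.03, 0.03, 0.03, 0.03, 0.03, 0.03]' --pt "0 0 0" --pt "0 0 0" --pt "0 0 0" --pt "0 0 0" --pt "0 0 0" --pt "0 0 0" --pt "0 0 0" --pt "0 0 0" --spin '[-0.18, -0.33, -0.33, -0.33, -0.33, -0.33, -0.33, -0.33]'

```text
time_s: 25.5
eef_pos: [0.4967, 0.2869, 0.1854]
tool_rot: [0.208, 0.978, -0.0, 0.0]
ft_force: [-0.1, 0.7, 0.5]
grip_width: 0.351
gripper_force: 0.0
```

```bash
python3 chk.py
python3 - <<'E'
from h import *
b=camera("scene")[:,:,::-1]
cv2.imwrite("pics/w66.png",cv2.resize(np.ascontiguousarray(b[110:230,150:280]),None,fx=5,fy=5,interpolation=cv2.INTER_CUBIC))
E
```

```text
t 25.5 z 0.1854039824694988 rad 0.042285162171118336 w 0.2863241427898226 psi 2.722606270739026 q6 -0.742939123416015 F [-0.07809999  0.73810112  0.48278881] grip 29.97788136450423 0.0
```

View pics/w66.png

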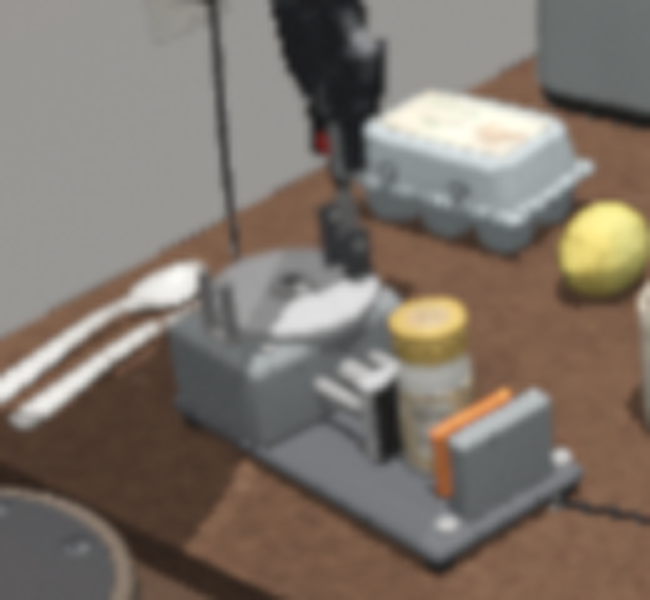

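The jaw has pushed the jar almost to the pad, as expected at w≈6.57. The final stroke goes to w≈9.8.

Request:
send_rows --jaw '[0.03, 0.03, 0.03, 0.03, 0.03, 0.03, 0.03, 0.03]' --pt "0.0007 -0.0075 0" --pt "0.0027 -0.0148 0" --pt "0.006 -0.0216 0" --pt "0.0104 -0.0277 0" --pt "0.0159 -0.0329 0" --pt "0.0222 -0.037 0" --pt "0.0292 -0.04 0" --pt "0.0365 -0.0416 0" --spin '[0.18, 0.36, 0.54, 0.72, 0.9, 1.08, 1.26, 1.44]'

```text
time_s: 26.55
eef_pos: [0.4466, 0.2638, 0.1856]
tool_rot: [0.803, 0.596, 0.001, 0.0]
ft_force: [2.4, -0.6, 0.1]
grip_width: 0.352
gripper_force: 1.3
```

Request:
send_rows --jaw '[0.03, 0.03, 0.03, 0.03, 0.03, 0.03, 0.03, 0.03]' --pt "0.0007 -0.0075 0" --pt "0.0027 -0.0148 0" --pt "0.006 -0.0216 0" --pt "0.0104 -0.0277 0" --pt "0.0159 -0.0329 0" --pt "0.0222 -0.037 0" --pt "0.0292 -0.04 0" --pt "0.0365 -0.0416 0" --spin '[0.18, 0.36, 0.54, 0.72, 0.9, 1.08, 1.26, 1.44]'

```text
time_s: 27.55
eef_pos: [0.4168, 0.3105, 0.1855]
tool_rot: [0.997, -0.081, -0.0, 0.0]
ft_force: [-0.0, -2.9, 2.5]
grip_width: 0.352
gripper_force: 1.6
```

Request:
send_rows --jaw '[0.03, 0.03, 0.03, 0.03, 0.03, 0.03, 0.03, 0.03]' --pt "0.0004 -0.0054 0" --pt "0.0014 -0.0108 0" --pt "0.0032 -0.016 0" --pt "0.0032 -0.016 0" --pt "0.0032 -0.016 0" --pt "0.0032 -0.016 0" --pt "0.0032 -0.016 0" --pt "0.0032 -0.016 0" --spin '[0.05, 0.1, 0.15, 0.15, 0.15, 0.15, 0.15, 0.15]'

```text
time_s: 28.55
eef_pos: [0.4225, 0.3259, 0.1854]
tool_rot: [0.988, -0.153, 0.0, 0.0]
ft_force: [-0.4, -0.4, -0.4]
grip_width: 0.356
gripper_force: 0.0
```

```bash
python3 chk.py
```

```text
t 28.55 z 0.1854440273802236 rad 0.041632499314965404 w 3.5716060508504235 psi -0.3071444361808837 q6 2.411147923549259 F [-0.44393018 -0.43827869 -0.38420232] grip 30.419771737168567 0.0
```

Request:
send_rows --jaw '[0.045, 0.06, 0.06, 0.06, 0.06, 0.06, 0.06, 0.06]' --pt "0 0.003 0" --pt "0 0.003 0" --pt "0 0.003 0" --pt "0 0.003 -0.02" --pt "0 0.003 -0.05" --pt "0 0.003 -0.08" --pt "0 0.003 -0.11" --pt "0 0.003 -0.13" --spin '[0, 0, 0, 0, 0, 0, 0, 0]'

```text
time_s: 29.55
eef_pos: [0.4217, 0.3231, 0.3169]
tool_rot: [0.988, -0.153, 0.001, -0.0]
ft_force: [-0.1, 1.3, -0.0]
grip_width: 0.702
gripper_force: 0.0
```

```bash
python3 chk.py
python3 - <<'E'
from h import *
b=camera("scene")[:,:,::-1];a=camera("top")[:,:,::-1]
B=cv2.resize(np.ascontiguousarray(b[120:230,150:280]),None,fx=6,fy=5.4,interpolation=cv2.INTER_CUBIC)
cv2.imwrite("pics/end.png",B)
p=[.4466,.2146,-.126]
for w in(.03,.06,.0): pass
# orange pixel shift of the pad between first and last picture
def orange(i):
    h=cv2.cvtColor(i,cv2.COLOR_BGR2HSV);m=cv2.inRange(h,(5,170,150),(16,255,255));ys,xs=np.nonzero(m);return xs,ys
for f in("pics/placed.png","pics/w66.png"):
    i=cv2.imread(f);xs,ys=orange(i);k=(xs>360);o=(160,130) if "placed" in f else (150,110);print(f,xs[k].mean()/5+o[0],ys[k].mean()/5+o[1],k.sum()/25)
xs,ys=orange(np.ascontiguousarray(b[120:230,150:280]));k=xs>60;print(xs[k].mean()+150,ys[k].mean()+120,k.sum())
q=proj("scene",W(p,np.array([[0,-66,40],[0,-72,40],[0,-78,40]])/1e3));print(q)
# jar cap predicted centre for pad 0.006 and .003,.009 (jar centre y=-66-pad+22)
for pd in(3,6,9):print(pd,(proj("scene",W(p,np.array([0,-44-pd,110])/1e3))-[150,120])*[6,5.4])
E
```

```text
t 29.55 z 0.31688874916890414 rad 0.04101441304487238 w 3.503985093223968 psi -0.30711290868270197 q6 2.4074436338949097 F [-0.10567897  1.34638017 -0.0336256 ] grip 59.95707547096181 0.0
pics/placed.png nan nan 0.0
pics/w66.png nan nan 0.0
nan nan 0
[[243.26783411 196.74694503]
 [244.66801208 197.50770184]
 [246.07576853 198.27247428]]
3 [[521.72936609 290.90523775]]
6 [[525.96504633 292.83639737]]
9 [[530.21254464 294.77287745]]<stdin>:11: RuntimeWarning: Mean of empty slice.
  ret = ret.dtype.type(ret / rcount)
<stdin>:12: RuntimeWarning: Mean of empty slice.
```

View pics/end.png

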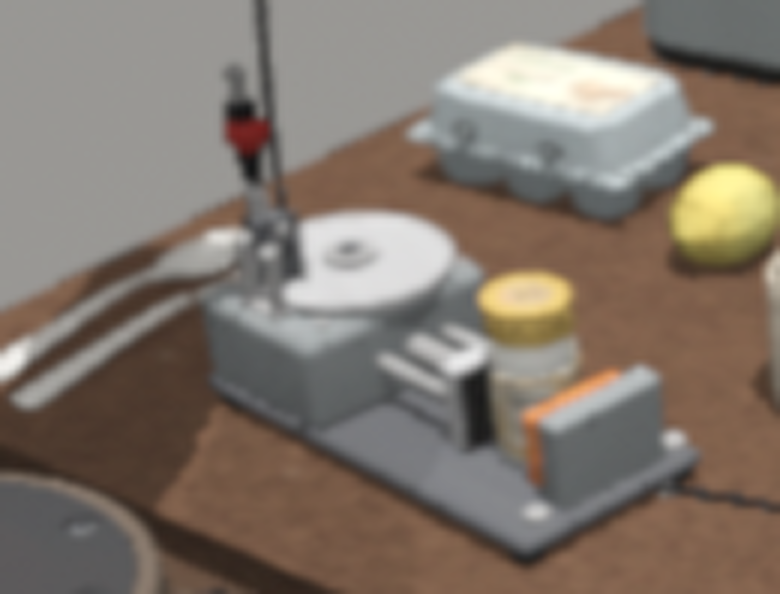

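The handle stands upright with its knob at (246,132). The jar is upright and clamped, its cap centre at (526,292), which matches the prediction for 6 mm of pad travel. The gripper is clear of everything, so I hand the job in.

```bash
python3 -c "
from workcell import job
print(job.finish_job())"
```

```text
the job is handed in; nothing more can be done
None
```

The job is handed in at about 30 s: the yellow-capped jar stands upright clamped in the vise, the pad is pushed back about 6 mm (estimated from the crank angle and the last picture), the crank handle is upright, and the white-capped jars and mug were not touched.

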